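# Fit the lens and retaining ring of a competition robot's camera pod

## Robot

A 6-joint arm with a two-finger parallel gripper is mounted at the origin on the work surface. World frame = base frame: x ahead of the robot, y to its left, z up, the work surface at z = 0. Lengths are in mm, angles in rad, forces in N, time in s.
With the tool pointing down it reaches from about 250 to 775 mm from the base axis. Payload 4 kg.
Tool frame: the origin (TCP) lies midway between the tips of the shut fingers; the grasp point (between the pads) lies 19 mm behind it; z points along the fingers, y is the line along which they close (so a half turn about z gives the same grasp; the last joint's range is limited). The gripper opens to 94 mm and grips with 3 to 60 N. Pads are 16 mm wide; open, the fingers measure 119 mm over their backs; the gripper's body (75 mm by 177 mm) begins 78 mm behind the grasp point.
Start: joints at [-1.298, 0.087, 1.371, -0, 1.684, -0.103], TCP at [201.858, -511.638, 205.506] pointing down, gripper open.
Joint ranges: [-3.1, 3.1], [-0.76, 2.03], [0.27, 2.55], [-1.08, 4.22], [0.17, 2.65], [-2.57, 2.57]. Speed limits (rad/s): [2.79, 2.79, 3.14, 3.14, 3.14, 3.14].

## Interface

Orientations are given as a rotation vector (axis times angle).
In Python, from station import read_state, grab_frame, camera_info, close_job gives the robot as it stands.
- The arm moves only by the shell command python3 -m pendant 'ROWS' [FORCE]. ROWS is JSON, a list that holds one entry, the list of rows, each a list of 5 numbers: the opening, from 0 (shut) to 1 (fully open), then the shift along the world's x, y, z in units of 40 mm (1.0 is 40 mm), then the turn about the world's z in units of 8 degrees (1.0 is 8 degrees). A call has 1 to 12 rows; each row is the pose to reach, as a shift and turn from the pose commanded when the call began; what a row does not reach only later rows make up. A row lasts 1/8 s, in which the tool goes at most 62.5 mm and 10.7 degrees, less where a joint would pass 70% of its speed; a pose out of reach is approached as far as the arm can. A call with a gripper value outside its range is refused whole. The fingers move at their own pace and stop on an object; FORCE is the grip in N (left out, the last holds). Time passes only in rows, so rows that repeat a pose let the fingers close. It gives the time, the measured TCP pose, the force, the opening and the grip force at its end, in the units of the state.
- read_state(): the state, without advancing time (a new reading comes with each control period).
- grab_frame(name): name is "scene" or "top" or "wrist"; returns the picture (420x560x3 uint8, blue, green, red); there is no depth.
- camera_info(name): a dict with "intrinsics" (3x3 intrinsics, pixels), "dist" ([k1, k2, p1, p2, k3] as OpenCV has them; the pictures are not rectified), "rvec" (rotation vector, rad) and "tvec" (3), from world to camera coordinates, as OpenCV has them; the wrist camera has in their place "mount" (4x4, takes a point from camera to tool coordinates, whose origin is the TCP and whose axes are the flange's). Camera axes: x right, y down, z forward; pixel columns grow to the right and rows downward; lengths in mm; the calibration is good to about 2 mm. A picture is of the moment at which its call begins: read the wrist's pose just before it. camera_info takes no time and is no camera call.
- close_job(): hands the job in; it is judged then, once.
The state is a dict: "clock": time; "joint_positions": joint angles; "qd": joint speeds; "joint_torque": joint torques, N m; "tool_pos": TCP position; "tcp_rot": TCP orientation; "wrist_force": force on the tool from outside, world axes, zero at the start; "wrist_torque": the same for the moment, N m; "grip_width": finger opening in mm; "gripper_force": force on a finger pad.
Only numpy, scipy, OpenCV 4.12 (cv2) and the standard library are available. Lean on these libraries where they do the work, as an engineer would, in place of code of your own. Each camera call takes 0.05 s, during which the arm holds its last target. There are 200 camera calls.

## Task

Fit the glass lens to the robot's camera pod: lay the lens flat in the cell on top of the pod and let go of it, then set the retaining ring over it with its lugs in the gaps of the thread and screw it clockwise (seen from above) until it is snug on the lens, so that it stays clamped after you let go. Feel for the end and stop there: overtightening or ramming cracks the glass. Leave the other things on the bench alone.

Things in the scene. Friction and masses are not known exactly. Their poses are not given: they have to be found in the camera images.
- lens_center (a point): lens: a clear glass disc with flat faces, 36 mm in diameter, 12 mm thick, 30 g, its lower edge bevelled (31 mm underneath, full width from 4 mm up), lying flat on the grey bench mat (mat top 4 mm above the bench). The point is its centre, half-way up; z is its axis, up. Grip it by its upper half: below the rim the cell leaves no room for fingers.
- ring_center (a point): retaining ring: a bare aluminium ring cap, 59 mm in diameter, 22 mm tall, about 70 g, standing on the mat right way up. The point is on its axis, 11 mm above its lower edge; z up. Its top is an inward flange, 4 mm thick (underside 18 mm above the lower edge), with a 28 mm hole. Skirt inside radius 27.5 mm. It goes over the cell like a jar lid.
- ring_pad (a point): middle of the ring's +y grip pad. Two flat upright pads stand on the ring's outside at +y and -y, 24 mm wide, from 4 mm above its lower edge to its top (22 mm), 62 mm apart over their faces: grip the ring there, closing along its y axis. This point is on the outer face, 13 mm above the lower edge. Axes as ring_center.
- ring_lug (a point): middle of the ring's +x lug. Two lugs stand inside the skirt at +x and -x, at its lower edge, 8 mm wide and 4 mm high, reaching in to 23.5 mm from the axis. Two ridges, 10 mm long and 3 mm high, on top of the flange mark the lugs. Axes as ring_center.
- cell_mouth (a point): lens cell: a fixed grey upright barrel, 44 mm in diameter, on a deck plate of the robot chassis; rim 96 mm above the bench, 50 mm above the deck. The point is the centre of the rim, z up. The cell is the open recess in its top, 39 mm wide inside, its mouth flared to 42 mm over the top 2.5 mm. Outside: a two-start thread of ribs out to 26.2 mm from the axis, topped 1 mm below the rim.
- cell_seat (a point): nominal seat of the lens, on the axis, 7 mm below the rim: a springy rubber pad (about 80 N/mm). The true seat lies up to 1.5 mm higher or lower, which is not measured, so a seated lens stands 3.5 to 6.5 mm above the rim. A lens let go may hang tilted on the wall: press it flat. The glass cracks at 35 N under the ring.
- thread_gap (a point): middle of the +x gap of the thread, 1 mm below the rim. Two gaps, 40 degrees wide, at the barrel's +x and -x: with the ring's x along this x (either way round) the lugs go straight down until they rest on the lower ribs, the ring's lower edge 10 mm below the rim (1 mm below: a lug lies on an upper rib). Side play 1.5 mm. Axes as cell_mouth.
- spacer: bystander: plain black plastic spacer ring, 48 mm across, 12 mm high, near the mat's far edge; origin at its underside
- motor: bystander: black motor can, 60 mm across, 82 mm high with its shaft, standing; origin at its underside
- pinion: bystander: small steel gear, 38 mm across, 22 mm high; origin at its underside
- screwdriver: bystander: screwdriver lying to the left, near the robot; origin at its underside, long axis x
- wrench: bystander: steel wrench lying beyond the pod; origin at its underside, long axis x
- battery: bystander: black battery block, 75 x 180 x 75 mm, to the left; origin at its underside
- bracket: bystander: aluminium angle bracket, 50 x 40 x 45 mm; origin at its underside
- lens: the lens again: origin at the centre of its underside (6 mm below point lens_center)
- ring: retaining ring again; origin at the centre of its lower edge. Turned, it rides down the lower ribs till it lies on the lens (after 18 to 52 degrees), then stops sinking; some 20 to 25 degrees on the upper ribs bear on its lugs and it sinks again: now it clamps, 2 to 4 N per degree, and turning takes roughly 0.02 N m per N. About 6 degrees more is snug. Friction holds it.
- pod: camera pod, fixed: deck plate (160 x 160 mm, top 46 mm up) on two blue rails; origin on the bench, on the barrel's axis. Thread: from the gap, clockwise from above, both ribs fall 0.09 mm per degree, with 1.8 mm of vertical play for the lugs; a solid stop at 100 degrees.
Not all that is in view belongs to the job. There is more than one size of the lens; the job needs the smallest.

How it is judged:
By the outcome, as a careful person would: the job done as asked, in the order asked, and still so for the second after the job is handed in, with the robot touching nothing.
It also fails if it takes over 72 s, if anything falls off the work surface, if the arm or the gripper's body presses on something with over 40 N, if the wrist force passes 120 N, or if a joint passes its speed limit or range.

## Working session

There is one attempt and no reset: what is moved stays moved. The work goes in short steps, Python scripts to look and compute and a shell command to move; the robot and the scene stay as the last step left them, time stands still between calls to the robot, and variables do not carry over. Pictures are saved under pics/ and viewed, at most 12 in all, crops included, and the job is handed in when it is done.

```bash
mkdir -p pics; cat > h.py <<'E'
import numpy as np, cv2
from station import *
def save(n,f): 
    im=grab_frame(n); cv2.imwrite(f,im); return im
def wcam(st):
    c=camera_info("wrist"); M=np.array(c["mount"],float)
    T=np.eye(4); T[:3,:3]=cv2.Rodrigues(np.array(st["tcp_rot"],float))[0]; T[:3,3]=st["tool_pos"]
    return c, T@M
def ray(name,uv,st=None):
    if name=="wrist":
        c,W=wcam(st); R=W[:3,:3]; o=W[:3,3]
    else:
        c=camera_info(name); Rc=cv2.Rodrigues(np.array(c["rvec"],float))[0]; R=Rc.T; o=-R@np.array(c["tvec"],float).ravel()
    p=cv2.undistortPoints(np.array(uv,float).reshape(-1,1,2),np.array(c["intrinsics"],float),np.array(c["dist"],float)).reshape(-1,2)
    return o,(R@np.c_[p,np.ones(len(p))].T).T
def onz(name,uv,z,st=None):
    o,d=ray(name,uv,st); return o+d*((z-o[2])/d[:,2])[:,None]
def proj(name,P,st=None):
    if name=="wrist":
        c,W=wcam(st); V=np.linalg.inv(W); rv,tv=cv2.Rodrigues(V[:3,:3])[0],V[:3,3]
    else:
        c=camera_info(name); rv,tv=np.array(c["rvec"],float),np.array(c["tvec"],float)
    return cv2.projectPoints(np.array(P,float).reshape(-1,1,3),rv,tv,np.array(c["intrinsics"],float),np.array(c["dist"],float))[0].reshape(-1,2)
E
python3 - <<'E'
from h import *
np.set_printoptions(suppress=True,precision=3)
s=read_state(); print(s)
save("top","pics/top.png"); save("scene","pics/scene.png")
for n in("top","scene"): print(n,ray(n,[[280,210]]))
print(camera_info("wrist"))
E
```

```text
{'clock': 0.0, 'joint_positions': array([-1.298,  0.088,  1.372,  0.   ,  1.684, -0.103]), 'qd': array([ 0.   , -0.001, -0.   , -0.001,  0.001,  0.001]), 'joint_torque': array([  0.   , -34.018, -30.242,   0.072,   0.033,  -0.   ]), 'tool_pos': array([ 201.721, -511.081,  204.288]), 'tcp_rot': array([-3.084, -0.586,  0.   ]), 'wrist_force': array([-0.55 , -0.233, -0.129]), 'wrist_torque': array([ 0.04 , -0.011, -0.015]), 'gripper_force': 0.0, 'grip_width': 93.67643629611456}
top (array([ 316.556,   -5.087, 1374.254]), array([[ 0.201,  0.019, -0.979]]))
scene (array([ 977.33 , -624.39 ,  810.572]), array([[-0.382,  0.603, -0.701]]))
{'intrinsics': array([[368.185,   0.   , 278.962],
       [  0.   , 368.185, 213.192],
       [  0.   ,   0.   ,   1.   ]]), 'dist': array([0., 0., 0., 0., 0.]), 'mount': array([[   0.   ,   -0.965,   -0.262,   75.582],
       [   1.   ,    0.001,   -0.001,   -0.43 ],
       [   0.001,   -0.262,    0.965, -179.047],
       [   0.   ,    0.   ,    0.   ,    1.   ]])}
```

View pics/top.png

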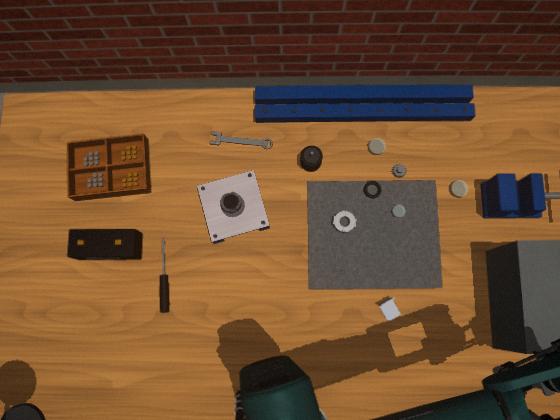

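View pics/scene.png

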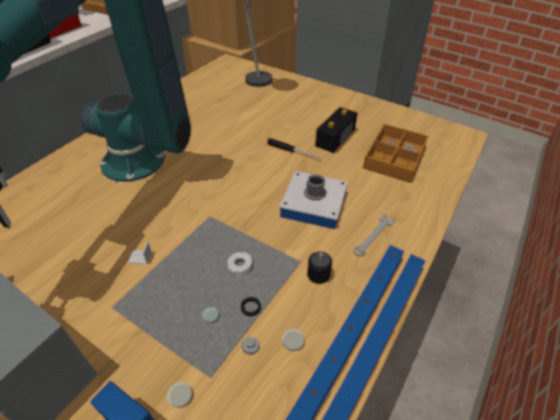

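The top view shows three glass discs: (399,211) on the mat and looking smallest, and larger ones at (377,146) and (459,188) on the wood. The bright ring is at (344,221), the black spacer, which it must not be mistaken for, at (373,189), the gear at (399,170) and the pod barrel at (232,204). By size and by lying on the mat, the lens is the one at (399,211). I'll measure them, and check with one enlarged crop.

```bash
python3 - <<'E'
from h import *
np.set_printoptions(suppress=True,precision=1)
im=cv2.imread("pics/top.png")
for n,uv,z in [("lens",[399,211],16),("ring",[344,221],26),("barrel",[232,204],96),("d2",[377,146],12),("d3",[459,188],12)]:
    print(n,onz("top",[uv],z)); 
    P=onz("top",[[uv[0]-8,uv[1]],[uv[0]+8,uv[1]]],z); print(" mm/px",np.linalg.norm(P[1]-P[0])/16)
crop=im[130:240,195:475]; cv2.imwrite("pics/crop1.png",cv2.resize(crop,None,fx=2.8,fy=2.8,interpolation=cv2.INTER_CUBIC))
for P in ([[200,-510,200]],[[300,-250,20]]): print(proj("top",P),proj("scene",P))
E
```

```text
lens [[ 590.3 -303.9   16. ]]
 mm/px 2.741725511466117
ring [[ 561.8 -151.6   26. ]]
 mm/px 2.70185292681087
barrel [[596.1 144.1  96. ]]
 mm/px 2.596352118615473
d2 [[ 778.2 -252.3   12. ]]
 mm/px 2.81895240671118
d3 [[ 654.8 -475.3   12. ]]
 mm/px 2.8006650591261164
[[514.5 363.6]] [[ -7.3 244.1]]
[[383.9 319.3]] [[137.  242.7]]
```

View pics/crop1.png

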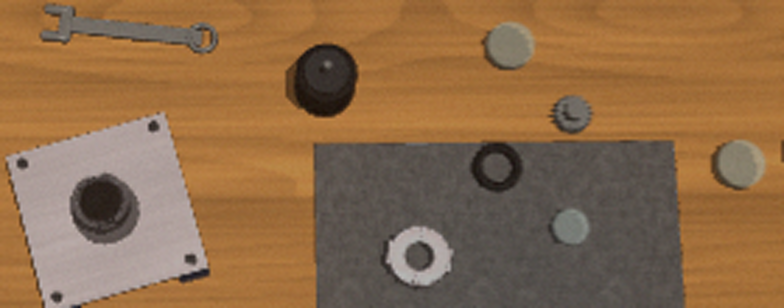

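Crop: the small glass disc on the mat is at about (570,226), about 37 mm across. The other two, at (508,45) and (739,163), are about 50 mm and lie on the wood. So the mat one is the lens. Setting out above it.

```bash
python3 -m pendant '[[[1,1.2,0.6,0,0],[1,2.5,1.3,0,0],[1,3.8,2.0,0,0],[1,5.1,2.7,0,0],[1,6.4,3.4,0,0],[1,7.7,4.1,-0.5,0],[1,9,4.8,-1.2,0],[1,9.7,5.2,-2,0],[1,9.7,5.2,-2.2,0],[1,9.7,5.2,-2.2,0],[1,9.7,5.2,-2.2,0]]]' 10
python3 - <<'E'
from h import *
np.set_printoptions(suppress=True,precision=1)
s=read_state(); print(s["clock"],s["tool_pos"],s["tcp_rot"])
save("wrist","pics/w1.png"); print(proj("wrist",[[590.3,-303.9,16]],s))
E
```

```text
clock: 1.48
tool_pos: [589.6, -305.1, 119.3]
tcp_rot: [3.085, 0.584, 0.003]
wrist_force: [-0.2, 0.1, -0.1]
grip_width: 93.9
gripper_force: 0.0
1.475 [ 589.6 -305.1  119.3] [3.1 0.6 0. ]
[[278.4 210.9]]
```

View pics/w1.png

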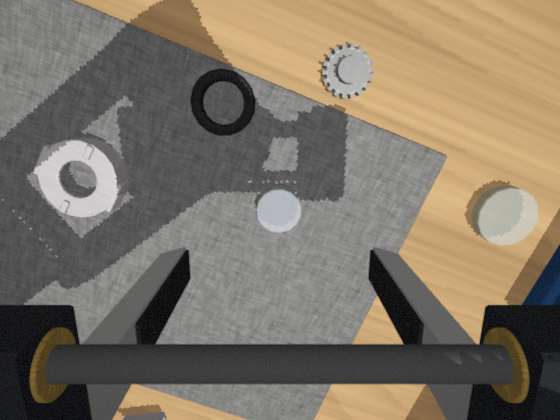

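Wrist view: lens at (279,210), just as predicted. The spacer is at (222,101), and the ring at (76,178) with ridges at about (89,153) and (66,207).

```bash
python3 - <<'E'
from h import *
np.set_printoptions(suppress=True,precision=2)
s=read_state(); print(s["clock"],s["tool_pos"],s["tcp_rot"],s["joint_positions"])
im=cv2.imread("pics/w1.png"); g=cv2.cvtColor(im,cv2.COLOR_BGR2GRAY)
m=((g>150)&(cv2.cvtColor(im,cv2.COLOR_BGR2HSV)[...,1]<60)).astype(np.uint8)
cs,_=cv2.findContours(cv2.morphologyEx(m,cv2.MORPH_OPEN,np.ones((5,5))),cv2.RETR_EXTERNAL,cv2.CHAIN_APPROX_NONE)
for c in cs:
    if cv2.contourArea(c)>600:
        (u,v),r=cv2.minEnclosingCircle(c); print((u,v),r,cv2.contourArea(c),onz("wrist",[[u,v]],16,s),onz("wrist",[[u,v]],26,s))
r=onz("wrist",[[90,152],[65.5,208]],28,s); d=r[0]-r[1]; print(r,"len",np.linalg.norm(d),"ang",np.degrees(np.arctan2(d[1],d[0])))
cr=im[125:235,20:140]; cv2.imwrite("pics/ringc.png",cv2.resize(cr,None,fx=5,fy=5))
E
```

```text
1.525 [ 589.69 -305.15  119.65] [3.08 0.58 0.  ] [-0.56  0.37  1.21 -0.    1.57  0.63]
(278.7589111328125, 210.945556640625) 22.64774513244629 1465.0 [[ 590.44 -304.34   16.  ]] [[ 592.88 -303.37   26.  ]]
(507.5, 216.0) 31.626829147338867 2574.0 [[ 653.26 -475.83   16.  ]] [[ 653.47 -468.79   26.  ]]
(75.44225311279297, 183.77114868164062) 43.99610137939453 4573.0 [[ 553.01 -149.13   16.  ]] [[ 556.78 -153.64   26.  ]]
(348.1759033203125, 70.62700653076172) 25.143386840820312 1609.0 [[ 706.03 -312.68   16.  ]] [[ 704.38 -311.41   26.  ]]
[[ 584.46 -158.95   28.  ]
 [ 536.48 -151.86   28.  ]] len 48.509105084312445 ang -8.40806987383339
```

View pics/ringc.png

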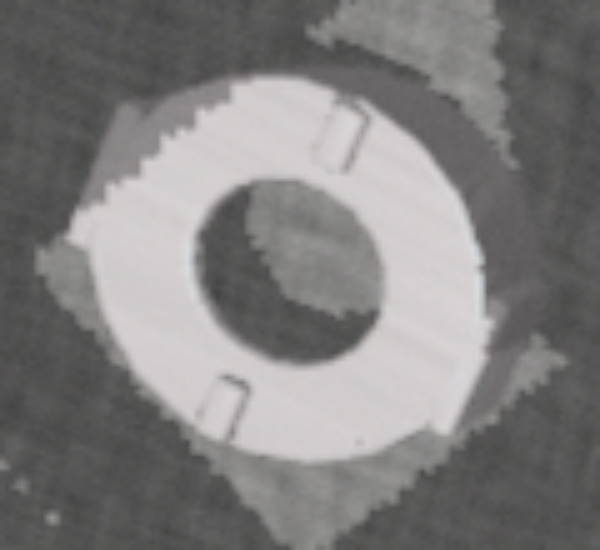

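The ring's ridges lie at -8° in the world. The ring is near (560,-155). The lens is within 1 mm of the tool axis, so I descend and grip by its upper edge.

```bash
python3 -m pendant '[[[0.8,0.02,0.02,-0.8,0],[0.7,0.02,0.02,-1.7,0],[0.6,0.02,0.02,-2.4,0],[0.6,0.02,0.02,-2.65,0],[0.6,0.02,0.02,-2.65,0],[0.6,0.02,0.02,-2.65,0]]]' 10
python3 -c "
from h import *
s=read_state();print(s['tool_pos'],s['tcp_rot'],s['wrist_force'])"
```

```text
clock: 2.28
tool_pos: [591.8, -303.8, 13.8]
tcp_rot: [3.084, 0.586, 0.004]
wrist_force: [0.1, -0.1, 0.3]
grip_width: 56.7
gripper_force: 0.0
[ 591.76696379 -303.80978226   13.82278712] [3.08378411 0.5857927  0.0044291 ] [ 0.11250844 -0.12279468  0.3493118 ]
```

```bash
python3 -m pendant '[[[0.6,0,0,-0.05,0],[0.2,0,0,-0.05,0],[0.2,0,0,-0.05,0],[0.2,0,0,-0.05,0],[0.2,0,0,-0.05,0],[0.2,0,0,0.2,0],[0.2,0,0,1.2,0],[0.2,0,0.2,2.4,0],[0.2,0,0.5,3.8,0],[0.2,0,0.5,3.8,0]]]' 10
```

```text
clock: 3.52
tool_pos: [593.7, -283.7, 172.1]
tcp_rot: [3.077, 0.587, 0.017]
wrist_force: [-0.7, 0.7, -0.4]
grip_width: 34.3
gripper_force: 10.0
```

```bash
python3 -m pendant '[[[0.2,0,1.2,0.4,0],[0.2,0,2.4,0.4,0],[0.2,0,3.7,0.4,0],[0.2,0,5,0.4,0],[0.2,0,6.3,0.4,0],[0.2,0,7.6,0.4,0],[0.2,0,8.9,0.4,0],[0.2,0.05,10.2,0.4,0],[0.2,0.05,10.7,0.4,0],[0.2,0.05,10.7,0.4,0],[0.2,0.05,10.7,0.4,0]]]' 10
python3 - <<'E'
from h import *
np.set_printoptions(suppress=True,precision=2)
s=read_state(); print(s["clock"],s["tool_pos"],s["tcp_rot"],s["joint_positions"])
save("wrist","pics/w2.png"); print(proj("wrist",[[596.1,144.1,96]],s)); save("top","pics/t2.png")
E
```

```text
clock: 4.9
tool_pos: [592.7, 143.5, 179.2]
tcp_rot: [3.086, 0.584, -0.001]
wrist_force: [0.6, -0.2, 0.3]
grip_width: 34.6
gripper_force: 10.0
4.9 [592.7  143.49 179.15] [ 3.09  0.58 -0.  ] [ 0.15  0.23  1.26 -0.    1.65  1.34]
[[280.59 214.57]]
```

View pics/w2.png

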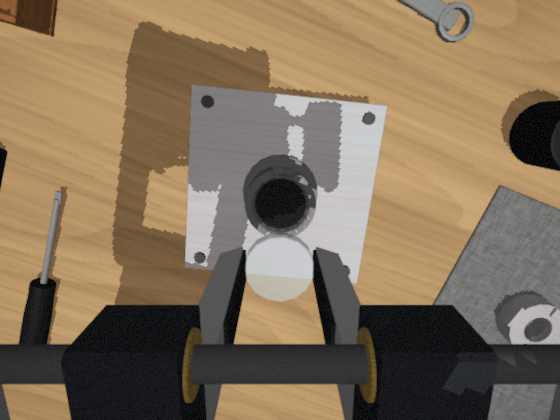

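Wrist view: the lens is held between the fingertips at about (279,268). The barrel mouth, about (281,203), is slightly hidden by it, and the pod deck is about square in the picture. Enlarging the barrel next.

```bash
python3 - <<'E'
from h import *
im=cv2.imread("pics/w2.png")[140:310,195:365]
im=cv2.convertScaleAbs(im,alpha=1.6,beta=25)
cv2.imwrite("pics/c2.png",cv2.resize(im,None,fx=3.5,fy=3.5,interpolation=cv2.INTER_CUBIC))
E
```

```text
(no output)
```

View pics/c2.png

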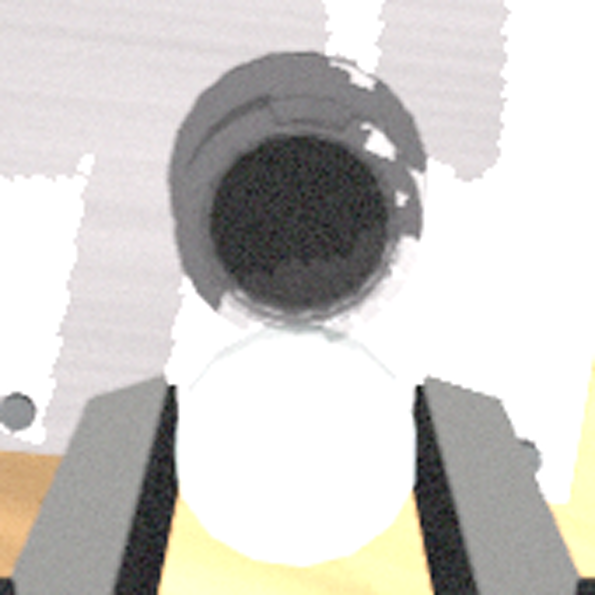

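The dark bore is centred at about (280.7,203.4). A thread gap is seen at the top, crop (312,108), square to the deck edge. I'll cross-check with the deck corners.

```bash
python3 - <<'E'
from h import *
np.set_printoptions(suppress=True,precision=1)
s=read_state(); print(s["tool_pos"])
c=np.array([[192,86],[386,104.5],[357.5,282],[185.5,268]]); P=onz("wrist",c,46,s); print(P,P.mean(0))
d=P[0]-P[3]+P[1]-P[2]; print("ang",np.degrees(np.arctan2(d[1],d[0])), [np.linalg.norm(P[i]-P[i-1]) for i in range(4)])
h=np.array([[208,101.5],[369,118],[345.5,270],[199.5,257.5]]); H=onz("wrist",h,46,s); print("holes",H.mean(0))
print("bore z96,89",onz("wrist",[[280.7,203.4]],96,s),onz("wrist",[[280.7,203.4]],89,s))
g=np.array([195,140])+np.array([[312,108],[300,222]])/3.5; G=np.r_[onz("wrist",g[:1],93,s),onz("wrist",g[1:],92,s)];d=G[0]-G[1];print("gap",d,np.degrees(np.arctan2(d[1],d[0])))
# top view: bright deck corners/holes
T=onz("top",[[231.7,203.8]],96); t=onz("top",np.array([[197,185.5],[256,170],[270.5,228],[214,242.5]]),46); print("top",T,t.mean(0))
print("lens held",onz("wrist",[[279,268]],s["tool_pos"][2]+4,s))
E
```

```text
[592.9 143.3 179.5]
[[657.3 244.3  46. ]
 [701.3  92.9  46. ]
 [549.2  48.7  46. ]
 [504.4 201.2  46. ]] [603.1 146.8  46. ]
ang 15.97330631624714 [np.float64(158.79759637125724), np.float64(157.7185174333619), np.float64(158.3930079709926), np.float64(159.02569289695091)]
holes [603.1 146.6  46. ]
bore z96,89 [[604.2 147.   96. ]] [[602.6 146.3  89. ]]
gap [23.7  6.7  1. ] 15.719071978235991
top [[596.6 144.9  96. ]] [601.  143.6  46. ]
lens held [[591.7 143.4 183.5]]
```

The barrel axis is at about (603,146.7), by deck corners, holes and bore together, with pod x at +16°. I shift and descend to just above the rim.

```bash
python3 -m pendant '[[[0.2,0.27,0.085,-0.3,0],[0.2,0.27,0.085,-0.9,0],[0.2,0.27,0.085,-1.4,0],[0.2,0.27,0.085,-1.7,0],[0.2,0.27,0.085,-1.75,0],[0.2,0.27,0.085,-1.75,0],[0.2,0.27,0.085,-1.75,0]]]' 10
python3 - <<'E'
from h import *
s=read_state(); print(s["tool_pos"],s["wrist_force"])
im=save("wrist","pics/w3.png")[140:320,180:380]
cv2.imwrite("pics/c3.png",cv2.resize(cv2.convertScaleAbs(im,alpha=1.3,beta=20),None,fx=3.3,fy=3.3,interpolation=cv2.INTER_CUBIC))
E
```

```text
clock: 5.88
tool_pos: [604.2, 148.6, 110.7]
tcp_rot: [3.086, 0.587, 0.003]
wrist_force: [0.7, 0.6, -0.1]
grip_width: 34.7
gripper_force: 10.0
[604.16062953 148.64965833 110.70871766] [ 0.71227775  0.63322778 -0.062383  ]
```

View pics/c3.png

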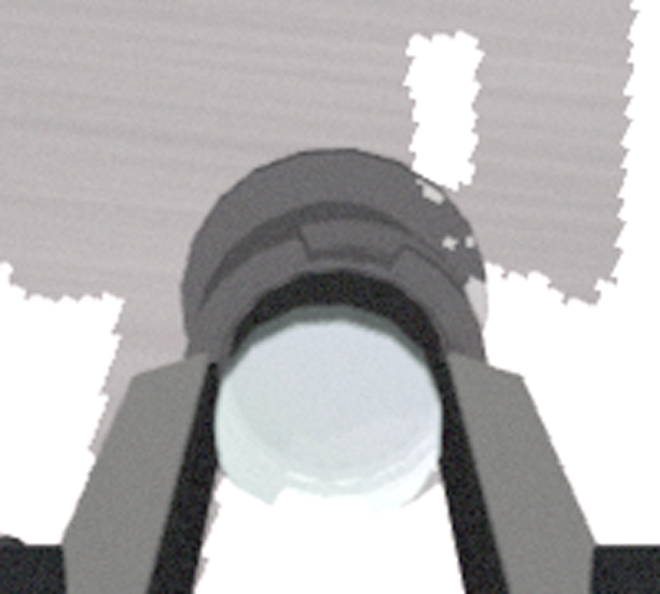

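Close up, the lens hangs level over the bore, slightly left of the barrel centre: lens mid column 328, barrel mid 335. Working out the correction.

```bash
python3 - <<'E'
from h import *
np.set_printoptions(suppress=True,precision=1)
s=read_state(); t=s["tool_pos"]; print(t)
f=lambda u,v:[180+u/3.3,140+v/3.3]
tx=np.array([.931,.365,0])
print("axis via rim edge",onz("wrist",[f(335,270)],96,s)-21*tx, "barrel edges z~93", onz("wrist",[f(183,300),f(487,300)],90,s).mean(0))
L=onz("wrist",[f(215,415),f(441,415),f(328,415)],t[2]+4,s);print("lens",L,np.linalg.norm(L[0]-L[1]))
E
```

```text
[604.1 148.7 110.7]
axis via rim edge [[601.8 146.9  96. ]] barrel edges z~93 [614.7 151.9  90. ]
lens [[597.8 165.4 114.7]
 [610.7 132.7 114.7]
 [604.2 149.  114.7]] 35.09238890593403
```

```bash
python3 -m pendant '[[[0.2,-0.04,-0.05,0,0],[0.2,-0.04,-0.05,-0.1,0],[0.2,-0.04,-0.05,-0.17,0],[0.2,-0.04,-0.05,-0.22,0],[0.2,-0.04,-0.05,-0.25,0],[0.2,-0.04,-0.05,-0.25,0],[0.2,-0.04,-0.05,-0.25,0]]]' 10; python3 -c "
from station import *
for i in range(1): s=read_state();print(s['tool_pos'],s['wrist_force'],s['wrist_torque'])"
```

```text
clock: 6.8
tool_pos: [602.0, 146.6, 99.6]
tcp_rot: [3.086, 0.587, 0.0]
wrist_force: [-1.3, 0.2, -0.7]
grip_width: 34.5
gripper_force: 10.0
[601.96035195 146.58966607  99.59321108] [-1.28754042  0.17203167 -0.71485482] [-0.00494664  0.02225544  0.02872212]
```

```bash
python3 -m pendant '[[[0.2,0,0,-0.015,0],[0.2,0,0,-0.03,0],[0.2,0,0,-0.03,0]]]' 10; python3 -m pendant '[[[0.2,0,0,-0.015,0],[0.2,0,0,-0.03,0],[0.2,0,0,-0.03,0]]]' 10
```

```text
clock: 7.18
tool_pos: [601.8, 146.5, 98.3]
tcp_rot: [3.086, 0.587, -0.0]
wrist_force: [-0.2, -0.6, -0.4]
grip_width: 34.8
gripper_force: 10.0
clock: 7.55
tool_pos: [601.8, 146.5, 97.0]
tcp_rot: [3.086, 0.587, -0.0]
wrist_force: [0.1, 0.6, 0.6]
grip_width: 34.6
gripper_force: 10.0
```

```bash
python3 -m pendant '[[[0.6,0,0,0,0],[0.6,0,0,0,0],[0.6,0,0,0.1,0],[0.6,0,0,0.6,0],[0,0,0,0.6,0],[0,0,0,0.6,0],[0,0,0,0.6,0],[0,0,0,0.6,0],[0,0,0,0.5,0],[0,0,0,0.3,0],[0,0,0,0.25,0],[0,0,0,0.25,0]]]' 10; python3 -m pendant '[[[0,0,0,-0.03,0],[0,0,0,-0.06,0],[0,0,0,-0.06,0]]]'
```

```text
clock: 9.05
tool_pos: [601.6, 146.5, 106.5]
tcp_rot: [3.086, 0.587, -0.002]
wrist_force: [0.7, -0.0, -0.2]
grip_width: 0.1
gripper_force: 0.0
clock: 9.43
tool_pos: [601.8, 146.6, 104.7]
tcp_rot: [3.086, 0.587, 0.0]
wrist_force: [-0.2, -1.5, 0.0]
grip_width: 0.5
gripper_force: 0.0
```

```bash
for i in 1 2 3 4 5 6; do python3 -m pendant '[[[0,0,0,-0.02,0],[0,0,0,-0.02,0]]]' | egrep 'tool_pos|wrist_force' | tr '\n' ' '; echo; done
```

```text
tool_pos: [601.8, 146.5, 103.9] wrist_force: [0.0, 0.1, -0.1] 
tool_pos: [601.8, 146.6, 103.0] wrist_force: [0.4, 0.1, -0.6] 
tool_pos: [601.8, 146.5, 102.2] wrist_force: [1.4, 0.0, -0.7] 
tool_pos: [601.9, 146.6, 101.5] wrist_force: [0.3, 0.1, 0.8] 
tool_pos: [601.9, 146.6, 101.5] wrist_force: [-1.6, -0.6, 4.5] 
tool_pos: [602.0, 146.6, 101.4] wrist_force: [-3.4, -0.3, 5.7]
```

```bash
python3 -m pendant '[[[0,0,0,-0.03,0],[0,0,0,-0.03,0]]]';  python3 -m pendant '[[[0,0,0,0.2,0],[0.3,0,0,1,0],[0.6,0,0,1.8,0],[1,0,0,2.4,0],[1,0,0,2.4,0],[1,0,0,2.4,0]]]'
python3 - <<'E'
from h import *
np.set_printoptions(suppress=True,precision=2)
s=read_state(); print(s["tool_pos"]); print(proj("wrist",[[602.2,146.7,101.5],[602.2,146.7,96]],s))
im=save("wrist","pics/w4.png")[130:290,200:360]
cv2.imwrite("pics/c4.png",cv2.resize(cv2.convertScaleAbs(im,alpha=1.1,beta=10),None,fx=3.6,fy=3.6,interpolation=cv2.INTER_CUBIC))
E
```

```text
clock: 11.18
tool_pos: [602.0, 146.6, 101.3]
tcp_rot: [3.086, 0.587, 0.002]
wrist_force: [-4.1, -0.5, 10.9]
grip_width: 0.5
gripper_force: 5.0
clock: 11.92
tool_pos: [601.4, 146.5, 193.0]
tcp_rot: [-3.086, -0.587, 0.003]
wrist_force: [-0.1, 0.0, 0.5]
grip_width: 47.0
gripper_force: 0.0
[601.37 146.49 193.01]
[[279.95 214.73]
 [279.94 212.84]]
```

View pics/c4.png

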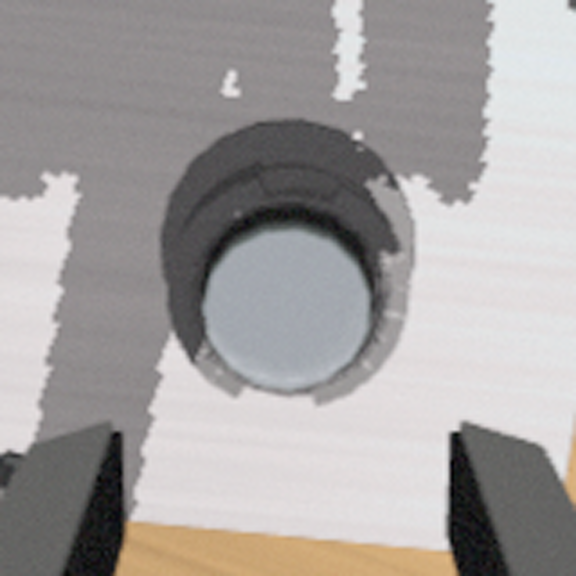

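The lens lies flat in the cell: its disc is centred at (280,215.6), as predicted, with its top about 5.5 mm above the rim. Next the ring. I turn the tool about 150° so the last joint has room for the later clockwise turn.

```bash
python3 -m pendant '[[[1,-0.1,-0.6,0,1.3],[1,-0.2,-1.2,0,2.6],[1,-0.3,-1.8,0,3.9],[1,-0.4,-2.4,0,5.2],[1,-0.5,-3,0,6.5],[1,-0.6,-3.7,0,7.8],[1,-0.7,-4.4,0,9.1],[1,-0.8,-5.1,0,10.4],[1,-0.9,-5.8,0,11.7],[1,-1,-6.5,0,13],[1,-1.02,-7.2,0,14.3],[1,-1.02,-7.55,-0.3,15.6]]]'; python3 -m pendant '[[[1,0,0,-0.4,1.3],[1,0,0,-0.8,2.6],[1,0,0,-1.2,3.2],[1,0,0,-1.4,3.2],[1,0,0,-1.4,3.2],[1,0,0,-1.4,3.2]]]'
python3 - <<'E'
from h import *
np.set_printoptions(suppress=True,precision=2)
s=read_state(); print(s["tool_pos"],s["tcp_rot"],s["joint_positions"]); print(proj("wrist",[[560.5,-155,26]],s))
im=save("wrist","pics/w5.png")[110:310,160:400]
cv2.imwrite("pics/c5.png",cv2.resize(im,None,fx=3,fy=3,interpolation=cv2.INTER_CUBIC))
E
```

```text
clock: 13.48
tool_pos: [560.7, -156.9, 181.7]
tcp_rot: [-0.903, -3.008, 0.0]
wrist_force: [1.1, 1.3, -0.0]
grip_width: 94.2
gripper_force: 0.0
clock: 14.22
tool_pos: [561.3, -155.5, 127.1]
tcp_rot: [0.222, 3.133, -0.0]
wrist_force: [1.3, -0.1, -0.6]
grip_width: 93.8
gripper_force: 0.0
[ 561.33 -155.53  127.15] [ 0.22  3.13 -0.  ] [-0.37  0.19  1.42  0.    1.54 -1.8 ]
[[279.   212.92]]
```

View pics/c5.png

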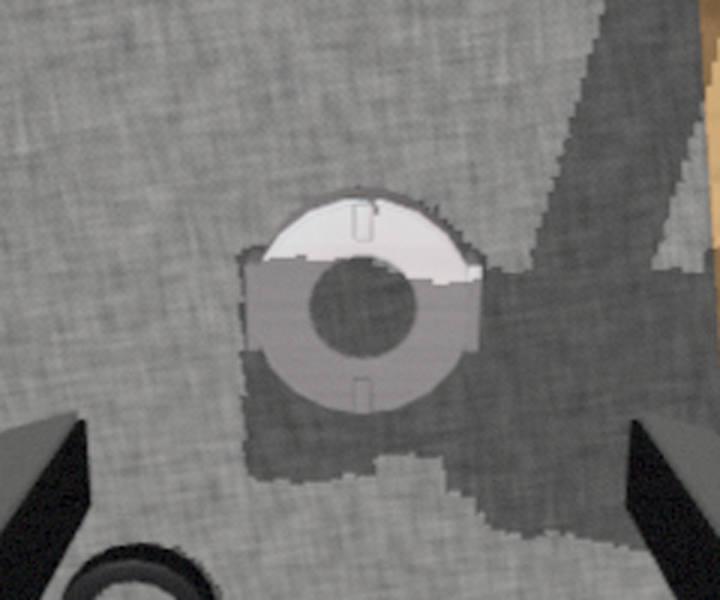

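The ring is centred at crop (362,307) and its ridges line up with the tool axis, so the yaw is right. The spacer, at crop bottom left, is clear of the fingers. Descend and grip.

```bash
python3 -m pendant '[[[1,-0.02,0.04,-0.8,0],[1,-0.02,0.04,-1.6,0],[1,-0.02,0.04,-2.4,0],[1,-0.02,0.04,-2.8,0],[1,-0.02,0.04,-2.95,0],[1,-0.02,0.04,-2.98,0],[1,-0.02,0.04,-2.98,0]]]' 30;  python3 -m pendant '[[[0.5,0,0,0,0],[0.5,0,0,0,0],[0.5,0,0,0,0],[0.5,0,0,0,0]]]' 30
```

```text
clock: 15.15
tool_pos: [561.3, -154.2, 8.9]
tcp_rot: [0.221, 3.131, -0.001]
wrist_force: [0.3, -0.3, 0.4]
grip_width: 94.2
gripper_force: 0.0
clock: 15.65
tool_pos: [560.3, -153.8, 7.6]
tcp_rot: [0.221, 3.134, 0.0]
wrist_force: [0.1, -0.9, 1.0]
grip_width: 61.9
gripper_force: 30.0
```

```bash
python3 -m pendant '[[[0.5,0,0,0.3,0],[0.5,0,0,1.2,0],[0.5,0,0.4,2.4,0],[0.5,0.2,1.2,3.6,0.4],[0.5,0.35,2.4,3.6,0.9],[0.5,0.5,3.6,3.6,1.4],[0.5,0.65,4.8,3.6,1.9],[0.5,0.8,6,3.6,2.4],[0.5,0.95,7,3.6,2.8],[0.5,1.05,7.5,3.6,3],[0.5,1.05,7.5,3.6,3],[0.5,1.05,7.5,3.6,3]]]' 30
python3 - <<'E'
from h import *
np.set_printoptions(suppress=True,precision=2)
s=read_state(); print(s["tool_pos"],s["tcp_rot"],s["joint_positions"],s["wrist_torque"]); print(proj("wrist",[[602.2,146.7,96]],s))
im=save("wrist","pics/w6.png")[130:330,160:400]
cv2.imwrite("pics/c6.png",cv2.resize(cv2.convertScaleAbs(im,alpha=1.2,beta=15),None,fx=3,fy=3,interpolation=cv2.INTER_CUBIC))
E
```

```text
clock: 17.15
tool_pos: [602.3, 144.7, 151.6]
tcp_rot: [0.433, -3.111, 0.001]
wrist_force: [0.1, -0.3, -0.5]
grip_width: 61.4
gripper_force: 30.0
[602.3  144.71 151.61] [ 0.43 -3.11  0.  ] [ 0.14  0.26  1.28 -0.    1.6  -1.7 ] [ 0.06 -0.16  0.05]
[[281.03 232.52]]
```

View pics/c6.png

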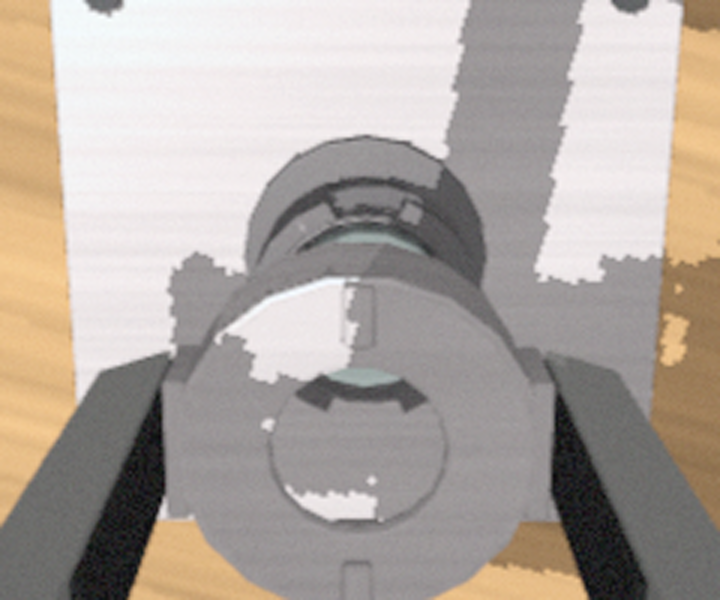

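The ring is held level with its ridges along the gap line. The barrel's mid column, 366, is right of the ring's, 357, which is about 2 mm. Computing the correction.

```bash
python3 - <<'E'
from h import *
np.set_printoptions(suppress=True,precision=1)
s=read_state(); print(s["tool_pos"])
f=lambda u,v:[160+u/3,130+v/3]
a=np.radians(196); tx=np.array([np.cos(a),np.sin(a),0]); ty=np.array([np.cos(a-np.pi/2),np.sin(a-np.pi/2),0])
im=cv2.imread("pics/w6.png"); g=cv2.cvtColor(im,cv2.COLOR_BGR2GRAY)
c=[]
for u0,v0 in((194.7,129),(370,129)):
    p=g[int(v0)-14:int(v0)+14,int(u0)-14:int(u0)+14]; m=cv2.moments((p<110).astype(np.uint8),True); c.append([int(u0)-14+m['m10']/m['m00'],int(v0)-14+m['m01']/m['m00']])
H=onz("wrist",c,46,s); L=np.linalg.norm(H[0]-H[1]); print(c,H,L,"axis by holes",H.mean(0)-L/2*tx)
print("axis by rim top z95..96",onz("wrist",[f(366,222)],96,s)-21*tx)
B=onz("wrist",[f(245,250),f(487,250)],85,s);print("barrel width",np.linalg.norm(B[0]-B[1]),"lateral",B.mean(0)@ty, s["tool_pos"]@ty)
E
```

```text
[602.3 144.6 151.6]
[[194.06849315068493, 126.75342465753425], [369.91358024691357, 126.39506172839506]] [[555.3  65.4  46. ]
 [518.9 192.7  46. ]] 132.4162834404556 axis by holes [600.7 147.3  46. ]
axis by rim top z95..96 [[603.3 147.6  96. ]]
barrel width 55.784896518303135 lateral -24.353867466121198 -27.053815008163152
```

```bash
python3 -m pendant '[[[0.5,-0.01,0.06,-0.4,0],[0.5,-0.01,0.06,-0.8,0],[0.5,-0.01,0.06,-1.1,0],[0.5,-0.01,0.06,-1.2,0],[0.5,-0.01,0.06,-1.25,0],[0.5,-0.01,0.06,-1.25,0],[0.5,-0.01,0.06,-1.25,0]]]' 30; for i in 1; do python3 -m pendant '[[[0.5,0,0,-0.025,0],[0.5,0,0,-0.05,0],[0.5,0,0,-0.05,0]]]'|egrep 'tool_pos|wrist_force' | tr '\n' ' ';done;python3 -m pendant '[[[0.5,0,0,-0.025,0],[0.5,0,0,-0.05,0],[0.5,0,0,-0.05,0]]]'|egrep 'tool_pos|wrist_force' | tr '\n' ' '
```

```text
clock: 18.08
tool_pos: [602.3, 148.7, 102.2]
tcp_rot: [-0.435, 3.11, 0.0]
wrist_force: [-0.2, -0.6, -1.7]
grip_width: 61.7
gripper_force: 30.0
tool_pos: [601.8, 148.5, 99.4] wrist_force: [-0.3, -0.1, -1.3] tool_pos: [602.0, 148.6, 98.5] wrist_force: [-1.1, 0.7, 3.7]
```

```bash
python3 -m pendant '[[[0.5,0,0,0.04,0],[0.5,0,-0.04,0.04,0],[0.5,0,-0.04,0,0],[0.5,0,-0.04,0,0]]]' 30; python3 -m pendant '[[[0.5,0,0,-0.03,0],[0.5,0,0,-0.03,0]]]'|egrep 'tool_pos|wrist_force' | tr '\n' ' '
```

```text
clock: 19.32
tool_pos: [601.6, 146.9, 96.8]
tcp_rot: [0.435, -3.11, -0.0]
wrist_force: [-0.9, 0.6, -0.8]
grip_width: 61.7
gripper_force: 30.0
tool_pos: [601.8, 147.0, 96.1] wrist_force: [0.2, 0.4, 0.3]
```

```bash
python3 -c "
from station import *
s=read_state();print(s['wrist_torque'],s['tcp_rot'])"; python3 -m pendant '[[[0.5,0,0,-0.03,0],[0.5,0,0,-0.03,0]]]'|egrep 'tool_pos|wrist_force' | tr '\n' ' '
```

```text
[ 0.06832428 -0.1202846  -0.02087658] [ 4.35374549e-01 -3.11092474e+00 -1.17420341e-04]
tool_pos: [601.8, 147.0, 95.0] wrist_force: [0.0, -1.1, -0.2]
```

It is into the gaps, past the upper rib level and free of force. Down gently to the lower ribs, expected at TCP about 89.6.

```bash
g='tool_pos|wrist_force'; python3 -m pendant '[[[0.5,0,0,-0.04,0],[0.5,0,0,-0.08,0],[0.5,0,0,-0.08,0]]]'|egrep $g | tr '\n' ' ';python3 -m pendant '[[[0.5,0,0,-0.03,0],[0.5,0,0,-0.03,0]]]'|egrep $g | tr '\n' ' '; python3 -m pendant '[[[0.5,0,0,-0.02,0],[0.5,0,0,-0.02,0]]]'|egrep $g | tr '\n' ' '
```

```text
tool_pos: [601.7, 146.9, 91.6] wrist_force: [-0.7, -0.0, -0.1] tool_pos: [601.8, 146.9, 90.6] wrist_force: [0.1, -0.0, -0.5] tool_pos: [601.9, 146.9, 89.9] wrist_force: [1.3, 0.4, -0.4]
```

```bash
g='tool_pos|wrist_force'; python3 -m pendant '[[[0.5,0,0,-0.02,0],[0.5,0,0,-0.02,0]]]'|egrep $g | tr '\n' ' ';python3 -m pendant '[[[0.5,0,0,-0.02,0],[0.5,0,0,-0.02,0]]]'|egrep $g | tr '\n' ' '
```

```text
tool_pos: [601.9, 147.0, 89.5] wrist_force: [-0.4, 0.2, 2.0] tool_pos: [602.0, 147.0, 89.3] wrist_force: [-2.6, 0.4, 4.9]
```

Resting on the lower ribs (TCP 89.3, 4.9 N). Turn clockwise, following the 0.09 mm/deg fall.

```bash
cat > st.py <<'E'
from h import *
s=read_state(); r=s["tcp_rot"]; y=np.degrees(2*np.arctan2(r[1],r[0]))%360
print("yaw %.2f z %.2f F %s T %s j6 %.2f t %.1f"%(y,s["tool_pos"][2],np.round(s["wrist_force"],1),np.round(s["wrist_torque"],3),s["joint_positions"][5],s["clock"]))
E
python3 st.py
for i in 1 2; do python3 -m pendant '[[[0.5,0,0,-0.009,-0.5],[0.5,0,0,-0.018,-1],[0.5,0,0,-0.018,-1]]]' >/dev/null; python3 st.py;done
```

```text
yaw 195.94 z 89.26 F [-2.6  0.4  4.9] T [0.064 0.242 0.042] j6 -1.70 t 21.2
yaw 187.96 z 88.49 F [-0.5 -0.3  3.9] T [ 0.099 -0.189 -0.071] j6 -1.56 t 21.6
yaw 179.99 z 87.76 F [ 0.1 -0.6  5.2] T [-0.011 -0.257 -0.055] j6 -1.42 t 21.9
```

```bash

for i in 1 2 3; do python3 -m pendant '[[[0.5,0,0,-0.009,-0.5],[0.5,0,0,-0.009,-0.5]]]' >/dev/null; python3 st.py;done
```

```text
yaw 175.99 z 87.44 F [ 0.6 -0.6  6.3] T [-0.193 -0.131 -0.017] j6 -1.35 t 22.2
yaw 171.99 z 87.00 F [ 0.2 -0.8  4.4] T [-0.096 -0.119 -0.043] j6 -1.28 t 22.4
yaw 167.99 z 86.78 F [-0.  -0.9  5.4] T [-0.065 -0.128 -0.041] j6 -1.21 t 22.7
```

```bash

for i in 1 2 3; do python3 -m pendant '[[[0.5,0,0,-0.009,-0.5],[0.5,0,0,-0.009,-0.5]]]' >/dev/null; python3 st.py;done
```

```text
yaw 164.00 z 86.69 F [-0.9 -0.7  6.9] T [-0.067 -0.031 -0.021] j6 -1.14 t 22.9
yaw 160.00 z 86.69 F [-0.8 -0.3  6.5] T [-0.08  -0.021 -0.025] j6 -1.07 t 23.2
yaw 156.00 z 86.69 F [-0.1  0.3  7.8] T [-0.071  0.021 -0.096] j6 -1.00 t 23.4
```

Stopped sinking at about yaw 167, so the ring lies on the lens. Continue without pushing, and watch for the upper ribs.

```bash

for i in 1 2 3; do python3 -m pendant '[[[0.5,0,0,0,-0.4],[0.5,0,0,0,-0.4]]]' >/dev/null; python3 st.py;done
```

```text
yaw 152.81 z 86.68 F [-0.5 -0.5  7.6] T [-0.144 -0.033 -0.099] j6 -0.95 t 23.7
yaw 149.61 z 86.68 F [ 0.1 -0.7  8.1] T [-0.119 -0.044 -0.02 ] j6 -0.89 t 23.9
yaw 146.41 z 86.68 F [0.1 0.7 7.8] T [-0.167 -0.063 -0.054] j6 -0.84 t 24.2
```

```bash

for i in 1 2 3 4; do python3 -m pendant '[[[0.5,0,0,0,-0.2],[0.5,0,0,0,-0.2]]]' >/dev/null; python3 st.py;done
```

```text
yaw 144.83 z 86.69 F [ 0.2 -0.7  8.6] T [-0.127 -0.049  0.024] j6 -0.81 t 24.4
yaw 143.22 z 86.69 F [-0.5 -0.1  8. ] T [-0.156 -0.021 -0.015] j6 -0.78 t 24.7
yaw 141.62 z 86.69 F [-0.3 -0.   7.8] T [-0.095 -0.073  0.043] j6 -0.75 t 24.9
yaw 140.02 z 86.66 F [-0.2 -1.4  8. ] T [-0.152 -0.121 -0.023] j6 -0.73 t 25.2
```

```bash
python3 -m pendant '[[[0.5,0,0,0.02,0],[0.5,0,0,0.03,0],[0.5,0,0,0.03,0]]]' >/dev/null; python3 st.py
for i in 1 2 3; do python3 -m pendant '[[[0.5,0,0,0,-0.125],[0.5,0,0,0,-0.125]]]' >/dev/null; python3 st.py;done
```

```text
yaw 139.97 z 86.70 F [ 3.1 -0.5  5.3] T [-0.164 -0.592  0.025] j6 -0.72 t 25.6
yaw 138.96 z 86.70 F [ 2.8 -1.2  6.8] T [-0.096 -0.571  0.044] j6 -0.71 t 25.8
yaw 137.96 z 86.70 F [ 1.1 -0.8  5.1] T [-0.096 -0.481 -0.019] j6 -0.69 t 26.1
yaw 136.97 z 86.67 F [1.7 0.2 7.3] T [-0.167 -0.507  0.088] j6 -0.67 t 26.3
```

```bash
cat > t.py <<'E'
from h import *
E
for i in 1 2 3; do python3 -m pendant '[[[0.5,0,0,0,-0.125],[0.5,0,0,0,-0.125]]]' >/dev/null; python3 st.py;done
```

```text
yaw 135.98 z 86.68 F [ 3.2 -0.3  6. ] T [-0.143 -0.461  0.113] j6 -0.65 t 26.6
yaw 134.98 z 86.64 F [ 2.8 -1.9  5.4] T [-0.1   -0.428  0.081] j6 -0.64 t 26.8
yaw 133.98 z 86.58 F [ 2.1 -1.1  5.7] T [-0.099 -0.447  0.188] j6 -0.62 t 27.1
```

Torque rising and sinking again: clamping began at about yaw 137. About 3° more.

```bash

for i in 1 2; do python3 -m pendant '[[[0.5,0,0,0,-0.125],[0.5,0,0,0,-0.125]]]' >/dev/null; python3 st.py;done
```

```text
yaw 132.99 z 86.62 F [ 2.3 -0.9  5.8] T [-0.179 -0.425  0.196] j6 -0.60 t 27.3
yaw 132.00 z 86.57 F [ 1.2 -0.8  6.6] T [-0.129 -0.453  0.23 ] j6 -0.59 t 27.6
```

```bash

for i in 1 2; do python3 -m pendant '[[[0.5,0,0,0,-0.1],[0.5,0,0,0,-0.1],[0.5,0,0,0,-0.1]]]' >/dev/null; python3 st.py;done
```

```text
yaw 131.21 z 86.56 F [ 2.  -0.   5.8] T [-0.142 -0.407  0.246] j6 -0.57 t 27.9
yaw 130.42 z 86.52 F [ 2.  -1.4  6.4] T [-0.113 -0.383  0.303] j6 -0.56 t 28.3
```

About 6.5° after clamping began, with 0.30 N m (about 15 N): snug. Let go, retreat upward and look.

```bash
python3 -m pendant '[[[0.7,0,0,0,0],[0.85,0,0,0,0],[1,0,0,0,0],[1,0,0,0,0],[1,0,0,0.3,0],[1,0,0,1,0],[1,0,0,2,0],[1,0,0,2.7,0],[1,0,0,2.7,0],[1,0,0,2.7,0]]]'
python3 - <<'E'
from h import *
im=save("wrist","pics/w7.png")[100:320,150:410]
cv2.imwrite("pics/c7.png",cv2.resize(im,None,fx=2.7,fy=2.7,interpolation=cv2.INTER_CUBIC))
E
```

```text
clock: 29.58
tool_pos: [601.4, 146.9, 192.9]
tcp_rot: [-1.319, -2.85, 0.001]
wrist_force: [-0.5, 0.1, 0.2]
grip_width: 93.9
gripper_force: 0.0
```

View pics/c7.png

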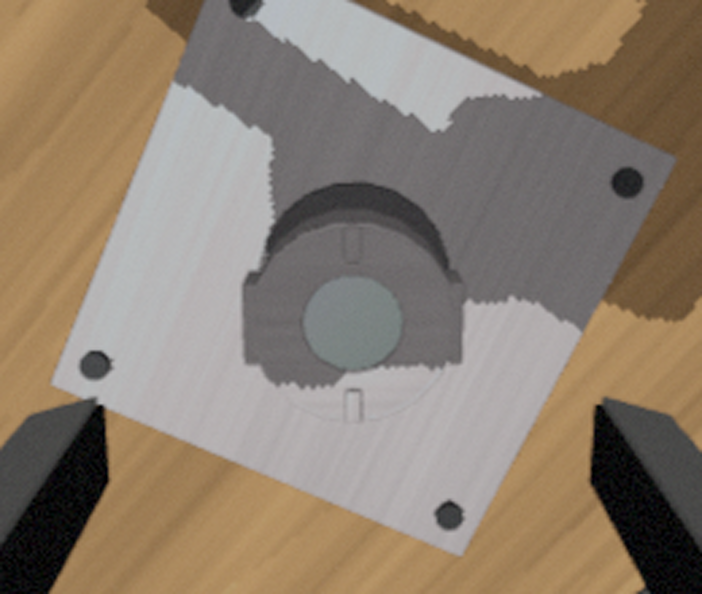

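The picture shows the ring seated level over the lens at crop (353,322), its ridges still along the tool axis at (352,245) and (353,405). It has not sprung back, and the glass shows whole through the hole. The robot touches nothing, so I hand in.

```bash
python3 -c "
from station import *
print(close_job())"
```

```text
the job is handed in; nothing more can be done
None
```

I laid the lens flat in the cell and screwed the retaining ring clockwise until snug: about 6.5° past first clamping, 0.30 N m, roughly 15 N on the glass. The last picture shows the ring level with no spring-back and the glass whole, and I handed the job in at about 30 s with the robot clear; `close_job` returned no verdict.

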